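Find and shim the rocking corner of a circuit-board jig

TASK

One corner of the circuit-board jig's plate rocks: with shut fingertips, press down on the plate's ears one after another until you find the one that sinks and springs back, then press the shim tongue of that corner down until it lies flat on its bed, and draw clear. Leave the other three tongues standing as they are, do not grip or lift anything, and leave the things around the jig where they are.

Things in the scene. Friction and masses are not known exactly. Their poses are not given: they have to be found in the camera images.
- base: fixed steel base slab of the circuit-board jig, 10 mm thick, on the bench. Origin on the bench below the plate's centre; slab spans x -155 to 100, y -100 to 100 mm. x points away from the robot within 0.3 rad, y left, z up. On it four like black foot units, each with a 10 mm steel post under the centre of one ear and a shim tongue; four 8 mm pins, up to 43 mm high, confine the plate
- plate: loose aluminium jig plate, 0.9 kg, 8 mm thick, axes as the base; origin centre of underside, 30 mm above the bench. 150 (x) x 90 (y) mm, plus an ear at each corner, 34 mm wide in x, out to y = +-91; circuit board on it up to 33 mm above origin. Three of its posts are rigid, one (any corner, not visible) springy: about 3 N on that ear starts it sinking, 6 N sinks it fully, about 4 mm; it springs back
- ear_near_right (a point): centre of the top face of the plate's near-right ear (near = robot's side, seen from the robot), fixed to the plate at x = -60, y = -70, z = 8 mm of its frame; 38 mm above the bench at rest; sinks about 4 mm when pressed if it is the rocking one, else under 1 mm
- ear_near_left (a point): centre of the top face of the plate's near-left ear (near = robot's side, seen from the robot), fixed to the plate at x = -60, y = 70, z = 8 mm of its frame; 38 mm above the bench at rest; sinks about 4 mm when pressed if it is the rocking one, else under 1 mm
- ear_far_right (a point): centre of the top face of the plate's far-right ear (near = robot's side, seen from the robot), fixed to the plate at x = 60, y = -70, z = 8 mm of its frame; 38 mm above the bench at rest; sinks about 4 mm when pressed if it is the rocking one, else under 1 mm
- ear_far_left (a point): centre of the top face of the plate's far-left ear (near = robot's side, seen from the robot), fixed to the plate at x = 60, y = 70, z = 8 mm of its frame; 38 mm above the bench at rest; sinks about 4 mm when pressed if it is the rocking one, else under 1 mm
- tongue_1 (a point): press point on shim tongue 1: on its top face and middle line, 24 mm from its pivot, 10 mm short of its free end. It belongs to the ear whose centre lies 46 mm further along the base's +x (48 mm when flat). The numbers are dealt to the corners anew at every start: match by position. About 35 mm above the bench when standing, 25.5 mm when flat
- tongue_2 (a point): press point on shim tongue 2: on its top face and middle line, 24 mm from its pivot, 10 mm short of its free end. It belongs to the ear whose centre lies 46 mm further along the base's +x (48 mm when flat). The numbers are dealt to the corners anew at every start: match by position. About 35 mm above the bench when standing, 25.5 mm when flat
- tongue_3 (a point): press point on shim tongue 3: on its top face and middle line, 24 mm from its pivot, 10 mm short of its free end. It belongs to the ear whose centre lies 46 mm further along the base's +x (48 mm when flat). The numbers are dealt to the corners anew at every start: match by position. About 35 mm above the bench when standing, 25.5 mm when flat
- tongue_4 (a point): press point on shim tongue 4: on its top face and middle line, 24 mm from its pivot, 10 mm short of its free end. It belongs to the ear whose centre lies 46 mm further along the base's +x (48 mm when flat). The numbers are dealt to the corners anew at every start: match by position. About 35 mm above the bench when standing, 25.5 mm when flat
- shim_1 (a joint): angle in rad of shim tongue 1, a steel strip 22 mm wide and 3 mm thick pivoted beside its ear: 0 to 0.05 = standing up at a slant (as found), 0.40 = pressed flat onto its black bed (the stop). It takes about 5 N on the press point to move, has no spring and stays where it is left; pressed flat, its other end props the ear: at the rocking corner level with the others, at a sound corner it would jack the ear up 3 mm
- shim_2 (a joint): angle in rad of shim tongue 2, a steel strip 22 mm wide and 3 mm thick pivoted beside its ear: 0 to 0.05 = standing up at a slant (as found), 0.40 = pressed flat onto its black bed (the stop). It takes about 5 N on the press point to move, has no spring and stays where it is left; pressed flat, its other end props the ear: at the rocking corner level with the others, at a sound corner it would jack the ear up 3 mm
- shim_3 (a joint): angle in rad of shim tongue 3, a steel strip 22 mm wide and 3 mm thick pivoted beside its ear: 0 to 0.05 = standing up at a slant (as found), 0.40 = pressed flat onto its black bed (the stop). It takes about 5 N on the press point to move, has no spring and stays where it is left; pressed flat, its other end props the ear: at the rocking corner level with the others, at a sound corner it would jack the ear up 3 mm
- shim_4 (a joint): angle in rad of shim tongue 4, a steel strip 22 mm wide and 3 mm thick pivoted beside its ear: 0 to 0.05 = standing up at a slant (as found), 0.40 = pressed flat onto its black bed (the stop). It takes about 5 N on the press point to move, has no spring and stays where it is left; pressed flat, its other end props the ear: at the rocking corner level with the others, at a sound corner it would jack the ear up 3 mm
- spool: bystander: grey solder spool standing on end, 54 mm diameter, 40 mm high; origin at the centre of its underside
- flux_jar: bystander: small jar with black lid, 42 mm diameter, 45 mm high; origin at the centre of its underside
- screwdriver: bystander: orange-handled screwdriver lying on the bench, 170 mm long along its x; origin on its underside
- capacitor: bystander: blue capacitor can standing upright on the slab between the two near tongues, 25 mm diameter, 40 mm high; origin at the centre of its underside
- tip_tin: bystander: brass tin lying on the bench, 42 mm diameter, 26 mm high; origin at the centre of its underside
- transformer: bystander: small transformer, 50 x 40 x 42 mm; origin at the centre of its underside
Mind the look-alikes: they are no part of the job. Leave any pink or turquoise look-alike of the plate alone.

How it is judged:
On the way, in this order (a step that is already met when the one before it is completed fails the run):
1. the rocking ear is pressed so that the plate tips by at least 0.02 rad (about half of its 4 mm travel) while all four tongues still stand (angle between plate's own z axis and vertical above 0.02 rad and contact force between the fingers and plate above 1 N and value of joint each of shim_1, shim_2, shim_3, shim_4 below 0.12 rad), for 0.1 s.
2. one shim tongue, the rocking corner's, is flat (at least 0.34 of 0.40 rad) and the plate is level (a wrong tongue jacks the plate out of level) (((value of joint shim_1 above 0.34 rad and value of joint each of shim_2, shim_3, shim_4 below 0.12 rad) or (value of joint shim_2 above 0.34 rad and value of joint each of shim_1, shim_3, shim_4 below 0.12 rad) or (value of joint shim_3 above 0.34 rad and value of joint each of shim_1, shim_2, shim_4 below 0.12 rad) or (value of joint shim_4 above 0.34 rad and value of joint each of shim_1, shim_2, shim_3 below 0.12 rad)) and angle between plate's own z axis and vertical below 0.01 rad), for 0.1 s.
At the end, for the whole second after the job is handed in: The rocking corner's tongue is flat (joint above 0.34 rad), the other three still stand (below 0.12 rad), the plate is at rest and level (within 0.01 rad) on its posts, and every bystander is within 20 mm of where it was (all of step 2 and z of plate in the frame of base between 0.027 and 0.033 m and linear speed of plate below 0.01 m/s and distance of each of spool, flux_jar, screwdriver, tip_tin, transformer, capacitor from where it was at the start of the episode below 0.02 m); the robot touches nothing.
It fails at once if a second tongue is pressed down (beyond 0.12 rad) (value of joint each of shim_1, shim_2 above 0.12 rad or value of joint each of shim_1, shim_3 above 0.12 rad or value of joint each of shim_1, shim_4 above 0.12 rad or value of joint each of shim_2, shim_3 above 0.12 rad or value of joint each of shim_2, shim_4 above 0.12 rad or value of joint each of shim_3, shim_4 above 0.12 rad).
It fails at once if a sound corner's tongue is pressed flat, jacking the plate out of level (value of joint any of shim_1, shim_2, shim_3, shim_4 above 0.34 rad and angle between plate's own z axis and vertical above 0.015 rad).
It fails at once if the plate is lifted (centre more than 6 mm above its resting height) (z of plate in the frame of base above 0.036 m).
It fails at once if a bystander is moved or lifted more than 20 mm (distance of any of spool, flux_jar, screwdriver, tip_tin, transformer, capacitor from where it was at the start of the episode above 0.02 m).
It also fails if it takes over 51 s, if anything falls off the work surface, if the arm or the gripper's body presses on something with over 40 N, if the wrist force passes 120 N, or if a joint passes its speed limit or range.

ROBOT

A 6-joint arm with a two-finger parallel gripper is mounted at the origin on the work surface. World frame = base frame: x ahead of the robot, y to its left, z up, the work surface at z = 0. Lengths are in m, angles in rad, forces in N, time in s.
With the tool pointing down it reaches from about 0.375 to 0.975 m from the base axis. Payload 3.8 kg.
Tool frame: the origin (TCP) lies midway between the tips of the shut fingers; the grasp point (between the pads) lies 19 mm behind it; x points along the fingers, y is the direction in which the jaws open and shut, and the axes are right-handed (so a half turn about x gives the same grasp; the last joint's range is limited). The gripper opens to 88 mm and grips with 3 to 60 N. Pads are 18 mm wide; open, the fingers measure 123 mm over their backs; the gripper's body (75 mm by 187 mm) begins 45 mm behind the grasp point.
Start: joints at [-1.302, 0.264, 1.604, -0, 1.274, -0.037], TCP at [0.203, -0.644, 0.239] pointing down, gripper open.
Joint ranges: [-2.63, 2.63], [-0.94, 2.18], [0.31, 2.57], [-1.31, 4.45], [0, 2.66], [-2.55, 2.55]. Speed limits (rad/s): [2.57, 2.57, 3.14, 3.14, 3.14, 3.14].

INTERFACE

Orientations are given as a rotation vector (axis times angle).
In Python, from cell import manip, inverse_kinematics, cams, order gives the robot as it stands. Calls block until the motion is done:
- manip.move_pose(position, orientation): joint-space move of the TCP to a pose.
- manip.move_linear(position, rate=0.15, rot=None): straight line of the TCP; rot=None keeps the orientation; rate is the mean speed in m/s.
- manip.set_joints(angles): joint-space move.
- manip.set_gripper(opening, force=None): finger opening in m; force is the grip in N (None keeps the last); returns when the fingers have stopped.
- manip.dwell(seconds).
- inverse_kinematics(position, orientation): joint angles nearest the present ones, or None.
- manip.state(): the state.
- cams.capture(name): name is "side" or "top"; returns a dict with "image" (384x512x3 uint8, blue, green, red), "z_map" (384x512 float32, m along the optical axis (not along the pixel's ray), 0 where there is no reading), "intrinsics" (3x3 intrinsics, pixels), "position" and "orientation" of the camera in the world. Camera axes: x right, y down, z forward; pixel columns grow to the right and rows downward; lengths in m; the calibration is good to about 2 mm. A picture is of the moment at which its call begins.
A pose or a line that the arm cannot do raises manip.IKError and nothing moves.
- order.close_job(): hands the job in, once; it reports no verdict.
The state is a dict: "clock": time; "joint_pos": joint angles; "joint_velocities": joint speeds; "tau": joint torques, N m; "tool_pos": TCP position; "tcp_rot": TCP orientation; "contact_force": force on the tool from outside, world axes, zero at the start; "moment": the same for the moment, N m; "gripper_width": finger opening in m.
Only numpy, scipy, OpenCV 4.12 (cv2) and the standard library are available. Lean on these libraries where they do the work, as an engineer would, in place of code of your own. Each camera call takes 0.05 s, during which the arm holds its last target.

## Working session

There is one attempt and no reset: what is moved stays moved. The work goes in short steps, each a Python script; the robot and the scene stay as the last script left them, time stands still between calls to the robot, and variables do not carry over. Pictures are saved under pics/ and viewed, and the job is handed in when it is done.

```bash
mkdir -p pics; ls; python3 - <<'E'
from cell import manip,cams
import cv2,numpy as np,pickle
s=manip.state();print(s)
for n in("side","top"):
    c=cams.capture(n);cv2.imwrite(f"pics/{n}0.png",c["image"]);pickle.dump(c,open(f"{n}0.pkl","wb"))
    print(n,c["intrinsics"],c["position"],c["orientation"])
E
```

```text
pics
{'clock': 0.0, 'joint_pos': array([-1.30187574e+00,  2.64728461e-01,  1.60537669e+00, -2.36262039e-05,
        1.27369421e+00, -3.68831755e-02]), 'joint_velocities': array([-0.00096049,  0.00060051,  0.00014511, -0.00062182,  0.00022214,
        0.00256168]), 'tau': array([-1.56071190e-03, -5.02116430e+01, -3.56875134e+01,  7.28353369e-02,
        2.97304988e-02, -1.92112825e-04]), 'tool_pos': array([ 0.20302732, -0.64299454,  0.23740319]), 'tcp_rot': array([ 2.05729137,  0.31936902, -2.05786988]), 'contact_force': array([ 0.76496985, -0.07197838,  0.10326397]), 'moment': array([-0.03509998, -0.04229422,  0.00473828]), 'gripper_width': 0.0880823265455381}
side [[357.71560488   0.         258.23995527]
 [  0.         357.71560488 184.96721121]
 [  0.           0.           1.        ]] [0.32640352 0.67194553 0.44757194] [-0.28890066  2.61222949 -1.50003759]
top [[436.08625426   0.         258.29958884]
 [  0.         436.08625426 188.50439242]
 [  0.           0.           1.        ]] [0.36909087 0.04401516 1.12790347] [-2.16106922  2.16592415 -0.16002586]
```

View pics/top0.png

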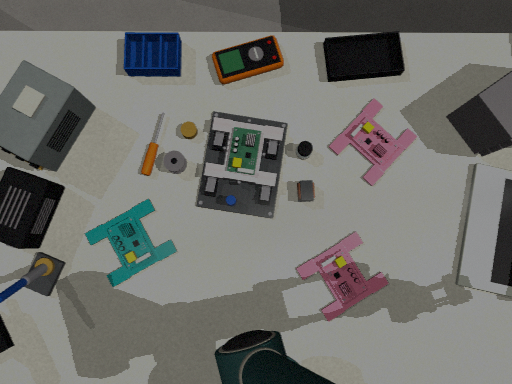

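View pics/side0.png

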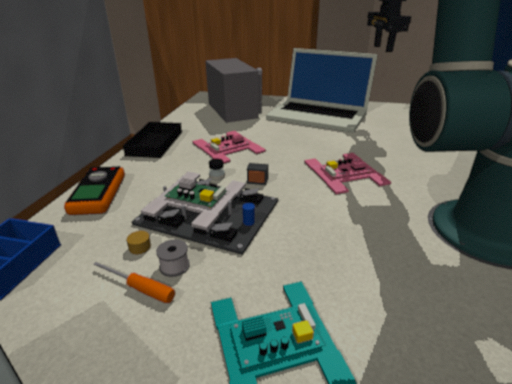

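The top view shows the jig on its dark slab at about (243,165). Its plate look-alikes are turquoise (131,242), pink (372,142) and pink (342,276). The real one is the aluminium plate with the green board at (243,153). I'll check that in a close crop.

```bash
python3 - <<'E'
import cv2,pickle
c=pickle.load(open("top0.pkl","rb"));im=c["image"]
cv2.imwrite("pics/topcrop.png",cv2.resize(im[105:225,190:325],None,fx=4.9,fy=4.9,interpolation=cv2.INTER_CUBIC))
im=pickle.load(open("side0.pkl","rb"))["image"]
cv2.imwrite("pics/sidecrop.png",cv2.resize(im[150:260,120:290],None,fx=4.7,fy=4.7,interpolation=cv2.INTER_CUBIC))
E
```

```text
(no output)
```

View pics/topcrop.png

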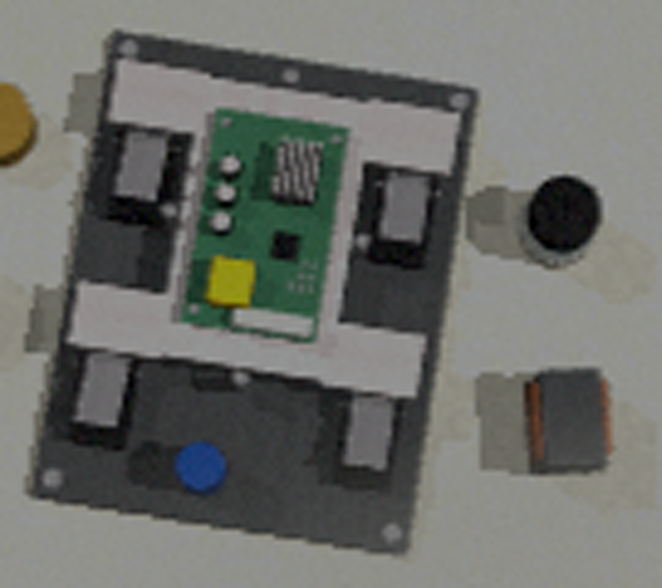

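View pics/sidecrop.png

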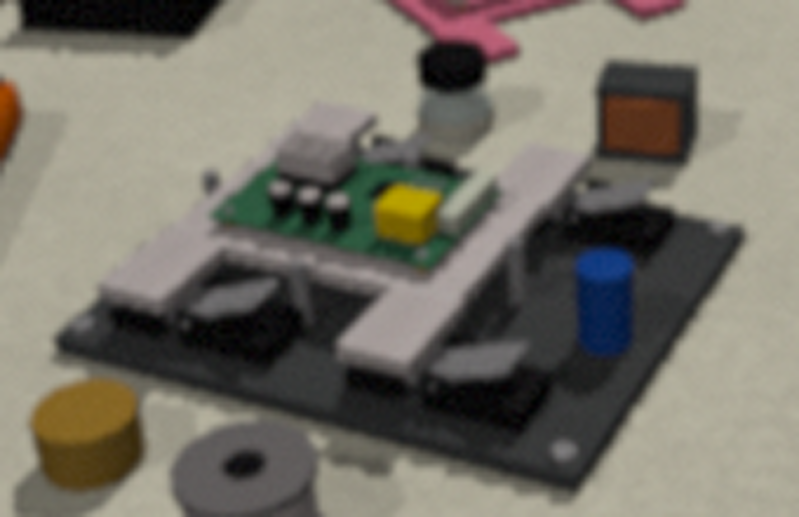

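The crop confirms it: aluminium plate, green board, blue capacitor at crop (200,467), and four grey standing tongues at crop (143,167), (404,207), (104,388) and (368,433). Next I measure the slab, ears and tongues.

```bash
cat > h.py <<'E'
import cv2,numpy as np,pickle
from scipy.spatial.transform import Rotation as R
def ray(c,uv,z):
    uv=np.atleast_2d(np.asarray(uv,float));K=c["intrinsics"]
    d=np.c_[(uv[:,0]-K[0,2])/K[0,0],(uv[:,1]-K[1,2])/K[1,1],np.ones(len(uv))]
    d=d@R.from_rotvec(c["orientation"]).as_matrix().T
    p=np.asarray(c["position"]); return p+d*((z-p[2])/d[:,2])[:,None]
def proj(c,P):
    q=(np.atleast_2d(P)-c["position"])@R.from_rotvec(c["orientation"]).as_matrix()
    q=q@c["intrinsics"].T; return q[:,:2]/q[:,2:]
E
python3 - <<'E'
from h import *
c=pickle.load(open("top0.pkl","rb"));im=c["image"]
for uv in [(200,160),(215,122),(218,140),(272,148),(211,184),(265,193),(212,155),(220,170)]: print(uv,im[uv[1],uv[0]])
hsv=cv2.cvtColor(im,cv2.COLOR_BGR2HSV)
# slab outline corners: not-bench blob
b=im.astype(int)
bench=(b.min(2)>95)&(b[...,0]<b[...,1])
m=(~bench).astype(np.uint8);
m[:105]=0;m[225:]=0;m[:,:194]=0;m[:,292:]=0
m=cv2.morphologyEx(m,cv2.MORPH_OPEN,np.ones((5,5)))
cs,_=cv2.findContours(m,cv2.RETR_EXTERNAL,cv2.CHAIN_APPROX_NONE);k=max(cs,key=cv2.contourArea)
r=cv2.minAreaRect(k);box=cv2.boxPoints(r);print("slab box",box)
w=ray(c,box,.01);print(w, w[:,:2].mean(0), np.linalg.norm(np.diff(w,axis=0),axis=1))
v=im.copy();cv2.drawContours(v,[k],-1,(0,0,255),1)
cv2.imwrite("pics/seg.png",cv2.resize(v[105:225,190:325],None,fx=4.9,fy=4.9,interpolation=cv2.INTER_NEAREST))
E
```

```text
(200, 160) [142 148 147]
(215, 122) [140 140 146]
(218, 140) [106 104 106]
(272, 148) [103 103 104]
(211, 184) [105 105 106]
(265, 193) [104 102 104]
(212, 155) [61 60 61]
(220, 170) [140 140 147]
slab box [[194.4881  206.07626]
 [199.90277 171.4223 ]
 [278.0267  183.62918]
 [272.61203 218.28314]]
[[ 0.46867595  0.18651746  0.01      ]
 [ 0.55875807  0.17389833  0.01      ]
 [ 0.52664112 -0.02851301  0.01      ]
 [ 0.43691767 -0.01378221  0.01      ]] [0.4977482  0.07953014] [0.09096169 0.20494353 0.09092467]
```

View pics/seg.png

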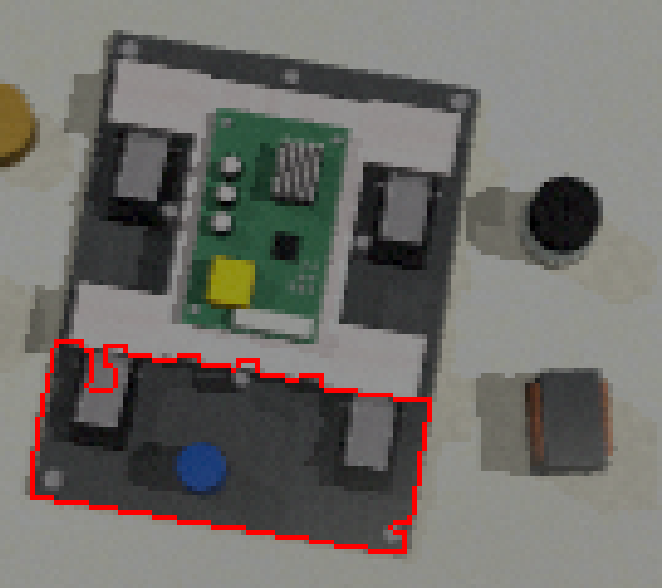

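```bash
python3 - <<'E'
from h import *
c=pickle.load(open("top0.pkl","rb"));im=c["image"];b=im.astype(int)
roi=np.zeros(im.shape[:2],bool);roi[107:222,194:290]=1
dark=((b.max(2)<85)&roi).astype(np.uint8)
n,l,st,_=cv2.connectedComponentsWithStats(dark)
pts=np.concatenate([np.argwhere(l==i)[:,::-1] for i in range(1,n) if st[i,4]>25]).astype(np.float32)
hull=cv2.convexHull(pts);box=cv2.boxPoints(cv2.minAreaRect(pts))
w=ray(c,box,.01)[:,:2];print(box,w,np.linalg.norm(np.diff(w,axis=0),axis=1))
w=w[np.argsort(w[:,0])]; near=w[:2];far=w[2:]
near=near[np.argsort(-near[:,1])];far=far[np.argsort(-far[:,1])]  # left,right
model=np.array([[-.155,.1],[-.155,-.1],[.1,.1],[.1,-.1]]);obs=np.r_[near,far]
def rigid(m,o):
    a=m-m.mean(0);d=o-o.mean(0)
    th=np.arctan2((a[:,0]*d[:,1]-a[:,1]*d[:,0]).sum(),(a*d).sum())
    Rm=np.array([[np.cos(th),-np.sin(th)],[np.sin(th),np.cos(th)]])
    t=o.mean(0)-Rm@m.mean(0);return th,t,(o-m@Rm.T-t)
th,t,res=rigid(model,obs);print("slab",th,t,res)
hm=np.zeros(dark.shape,np.uint8);cv2.fillConvexPoly(hm,box.astype(int),1)
g=((b.max(2)<122)&(b.min(2)>90)&(b.max(2)-b.min(2)<8)&(hm>0)).astype(np.uint8)
n,l,st,ce=cv2.connectedComponentsWithStats(g,connectivity=4)
T=[]
for i in range(1,n):
    if st[i,4]>40:
        P=ray(c,ce[i],.034)[0,:2];T.append(P);print("tongue?",ce[i],st[i],P)
# plate: bright reddish in slab
p=((b.min(2)>125)&(b[...,2]-b[...,1]>=2)&roi).astype(np.uint8)
p=cv2.morphologyEx(p,cv2.MORPH_OPEN,np.ones((3,3)))
n,l,st,_=cv2.connectedComponentsWithStats(p)
P=[]
for i in range(1,n):
    if st[i,4]>60: P.append(np.argwhere(l==i)[:,::-1]);print("plate",st[i])
P=np.concatenate(P).astype(np.float32)
pb=cv2.boxPoints(cv2.minAreaRect(P));pw=ray(c,pb,.038)[:,:2];print("plate box",pb,pw.mean(0),pw,np.linalg.norm(np.diff(pw,axis=0),axis=1))
Rm=np.array([[np.cos(th),-np.sin(th)],[np.sin(th),np.cos(th)]])
for q in T: print("tongue in base",Rm.T@(q-t))
print("plate c in base",Rm.T@(pw.mean(0)-t))
v=im.copy();cv2.drawContours(v,[box.astype(int)],-1,(0,0,255),1);cv2.drawContours(v,[pb.astype(int)],-1,(255,0,0),1)
v=cv2.resize(v[105:225,190:325],None,fx=4.9,fy=4.9,interpolation=cv2.INTER_NEAREST)
for sx in(-.06,.06):
  for sy in(-.07,.07):
    for dx,z in((0,.038),(-.046,.035)):
      W=np.r_[Rm@[sx+dx,sy]+t,z];u=(proj(c,W)[0]+.5-[190,105])*4.9;cv2.circle(v,tuple(u.astype(int)),4,(0,0,255),-1)
cv2.imwrite("pics/seg2.png",v)
E
```

```text
[[195.70827  206.07333 ]
 [210.99065  110.558495]
 [287.3167   122.77066 ]
 [272.0343   218.28549 ]] [[ 0.4686779   0.18339577]
 [ 0.72167504  0.14691817]
 [ 0.68888265 -0.05457062]
 [ 0.43691507 -0.01229959]] [0.25561331 0.20413983 0.25548874]
slab -0.1571539297765055 [0.60619877 0.06155697] [[-8.17649729e-05 -1.18758666e-03]
 [-5.43025050e-04  6.52401732e-04]
 [ 1.05780616e-03  2.24431322e-03]
 [-4.33016135e-04 -1.70912829e-03]]
tongue? [228.69230769 149.25641026] [225 128   9  43  78] [0.61209687 0.09847212]
tongue? [218.49462366 139.02150538] [214 133  10  13  93] [0.63884406 0.12472275]
tongue? [272.13829787 147.37234043] [268 141   9  13  94] [ 0.61710059 -0.01271962]
tongue? [210.54716981 184.44339623] [206 177  10  15 106] [0.52132002 0.14380902]
tongue? [265.00952381 193.03809524] [261 186   9  15 105] [0.49927386 0.00619769]
plate [213 118  29  11 229]
plate [262 126  21  11 172]
plate [205 163  18  11 130]
plate [255 172  13   8  67]
plate box [[204.55072 171.8081 ]
 [213.35571 116.77692]
 [282.9735  127.91577]
 [274.16852 182.94696]] [0.61026822 0.05982419] [[ 0.55301595  0.15891233]
 [ 0.69635916  0.13810022]
 [ 0.66725421 -0.04076114]
 [ 0.52444354 -0.01695465]] [0.14484619 0.18121391 0.14478134]
tongue in base [4.78999373e-05 3.73833325e-02]
tongue in base [0.02235704 0.06749661]
tongue in base [ 0.02239234 -0.07165504]
tongue in base [-0.09670586  0.06795424]
tongue in base [-0.09694309 -0.07141166]
plate c in base [ 0.00429048 -0.00107452]
```

View pics/seg2.png

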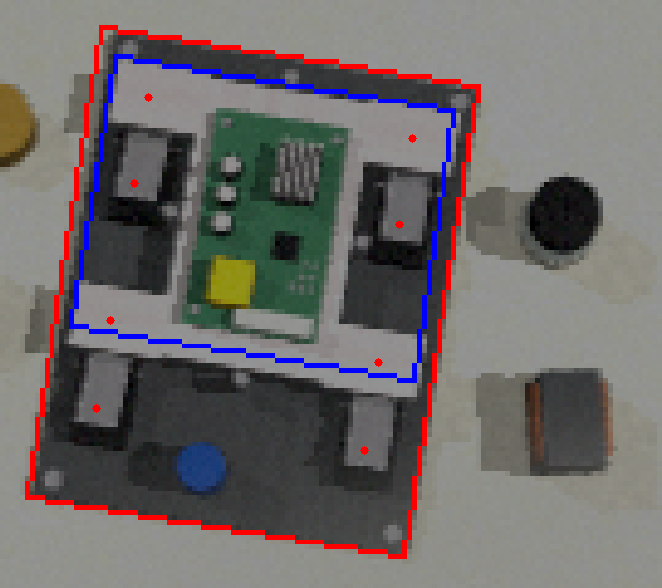

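The ears and tongues line up, with a −1.9 mm y correction taken from the symmetric tongue pairs. I shut the fingers with the jaws along the base's x axis, which clears the pins, and probe the near-right ear.

```bash
cat >> h.py <<'E'
th=-0.1572
Rm=np.array([[np.cos(th),-np.sin(th)],[np.sin(th),np.cos(th)]])
t=np.array([.60620,.06156])+Rm@[0,-.0019]
def W(x,y,z): return np.r_[Rm@[x,y]+t,z]
def rots():
    o=[]
    for s in(1,-1):
        y=s*np.r_[Rm@[1,0],0];x=np.array([0,0,-1.]);o.append(R.from_matrix(np.c_[x,y,np.cross(x,y)]).as_rotvec())
    return o
def probe(manip,x,y,rot,zmin=.0335,flim=9,first=False):
    if first: manip.move_pose(W(x,y,.10),rot)
    else: manip.move_linear(W(x,y,.055),rate=.15)
    manip.move_linear(W(x,y,.043),rate=.08); manip.dwell(.15)
    b=manip.state()["contact_force"][2];z=.0405;log=[]
    while z>=zmin-1e-9:
        manip.move_linear(W(x,y,z),rate=.02);manip.dwell(.05)
        s=manip.state();f=s["contact_force"][2]-b;log.append((round(z*1e3,1),round(s["tool_pos"][2]*1e3,2),round(f,2)))
        if f>flim:break
        z-=.0007
    return log
E
python3 - <<'E'
from h import *
from cell import manip,inverse_kinematics
best=None
for r in rots():
    q=inverse_kinematics(W(-.06,-.07,.1),r);print(q)
    if q is not None and (best is None or abs(q[5])<abs(best[1][5])):best=(r,q)
r=best[0];pickle.dump(r,open("rot.pkl","wb"))
manip.set_gripper(0.0,10);print(manip.state()["clock"],manip.state()["gripper_width"])
manip.move_pose(W(-.06,-.07,.12),r);s=manip.state();print(s["clock"],s["tool_pos"],W(-.06,-.07,.12))
for l in probe(manip,-.06,-.07,r):print(l)
manip.move_linear(W(-.06,-.07,.055),rate=.1)
s=manip.state();print(s["clock"])
E
```

```text
[-4.66118611e-02  1.31964125e-01  2.03501804e+00 -4.44089210e-16
  9.74610490e-01  1.10588139e-01]
None
1.4 0.0005105746568160492
4.0 [ 0.5360207  -0.0007946   0.12021845] [ 5.35683644e-01 -6.02363680e-05  1.20000000e-01]
(40.5, np.float64(40.45), np.float64(0.74))
(39.8, np.float64(39.78), np.float64(0.65))
(39.1, np.float64(39.07), np.float64(-1.57))
(38.4, np.float64(38.43), np.float64(0.71))
(37.7, np.float64(38.4), np.float64(6.34))
(37.0, np.float64(38.32), np.float64(10.77))
7.1917
```

Near-right is rigid: the force rose to 10.8 N and it sank 0.1 mm. I'll try the others, crossing at a height that clears the board.

```bash
python3 - <<'E'
from h import *
from cell import manip
r=pickle.load(open("rot.pkl","rb"))
prev=(-.06,-.07)
for x,y in((-.06,.07),(.06,.07),(.06,-.07)):
    manip.move_linear(W(*prev,.085),rate=.2)
    manip.move_linear(W(x,y,.085),rate=.25)
    L=probe(manip,x,y,r);prev=(x,y);print(x,y,L[-1],manip.state()["clock"])
    for l in L:print("  ",*map(float,l))
    if min(l[1] for l in L)<36.5:
        manip.dwell(.3);print("ROCKING");break
manip.move_linear(W(*prev,.085),rate=.15);print(manip.state()["clock"])
E
```

```text
-0.06 0.07 (36.3, np.float64(38.27), np.float64(13.84)) 11.125
   40.5 40.46 -0.09
   39.8 39.79 -0.26
   39.1 39.07 -0.15
   38.4 38.44 -0.24
   37.7 38.35 6.03
   37.0 38.35 8.87
   36.3 38.27 13.84
0.06 0.07 (33.5, np.float64(34.29), np.float64(7.49)) 16.275
   40.5 40.44 0.35
   39.8 39.78 0.44
   39.1 39.03 -0.63
   38.4 38.47 0.34
   37.7 38.05 2.72
   37.0 37.24 4.09
   36.3 36.48 4.1
   35.6 35.81 3.98
   34.9 35.13 4.97
   34.2 34.56 5.12
   33.5 34.29 7.49
ROCKING
17.0667
```

Far-left rocks: it sank 4 mm at about 4–7 N, so step 1 is met. Next I press its tongue at base (0.014, 0.072).

```bash
python3 - <<'E'
from h import *
from cell import manip,cams
x,y=.013,.072
manip.move_linear(W(x,y,.085),rate=.15)
manip.move_linear(W(x,y,.045),rate=.1);manip.dwell(.15)
b=manip.state()["contact_force"];z=.042
while z>.0215:
    manip.move_linear(W(x,y,z),rate=.03);manip.dwell(.05)
    s=manip.state();f=s["contact_force"]-b;print(round(z*1e3,1),(s["tool_pos"]*1e3).round(1),f.round(1))
    if np.linalg.norm(f)>25:break
    z-=.0015 if z>.027 else .001
manip.dwell(.2)
manip.move_linear(W(x,y,.10),rate=.12)
manip.move_linear(W(-.12,.30,.25),rate=.35)
for n in("top","side"):
    c=cams.capture(n);im=c["image"];pickle.dump(c,open(n+"1.pkl","wb"))
    im=im[105:225,150:325] if n=="top" else im[150:260,120:290]
    cv2.imwrite(f"pics/{n}1.png",cv2.resize(im,None,fx=4.5,fy=4.5,interpolation=cv2.INTER_CUBIC))
print(manip.state()["clock"])
E
```

```text
42.0 [630.  128.8  42.2] [ 0.1 -0.5  1.4]
40.5 [629.9 128.7  40.4] [-0.2 -0.6  0.4]
39.0 [630.  128.8  39. ] [1.1 0.3 1.4]
37.5 [629.8 128.8  37.6] [-1.8 -0.6  3.3]
36.0 [629.5 128.9  36. ] [-3.6  0.5  5. ]
34.5 [630.  128.8  34.5] [-2.3  0.6  4.9]
33.0 [630.  128.8  32.9] [-2.8  0.1  3.8]
31.5 [630.4 128.8  31.5] [-0.5  0.5  2.8]
30.0 [630.3 128.8  30. ] [0.5 0.9 3.6]
28.5 [630.2 128.8  28.4] [0.3 0.1 2.3]
27.0 [630.  128.8  26.9] [-0.4  1.5  2.2]
26.0 [630.  128.8  25.9] [-0.4  0.5  3.9]
25.0 [630.  128.8  25.8] [-2.4  0.5  7.7]
24.0 [630.  128.9  25.7] [-4.5  0.6 13.5]
23.0 [630.  128.9  25.6] [-7.6 -0.4 18.4]
22.0 [630.1 128.9  25.5] [-8.7 -1.3 22.1]
25.15
```

View pics/top1.png

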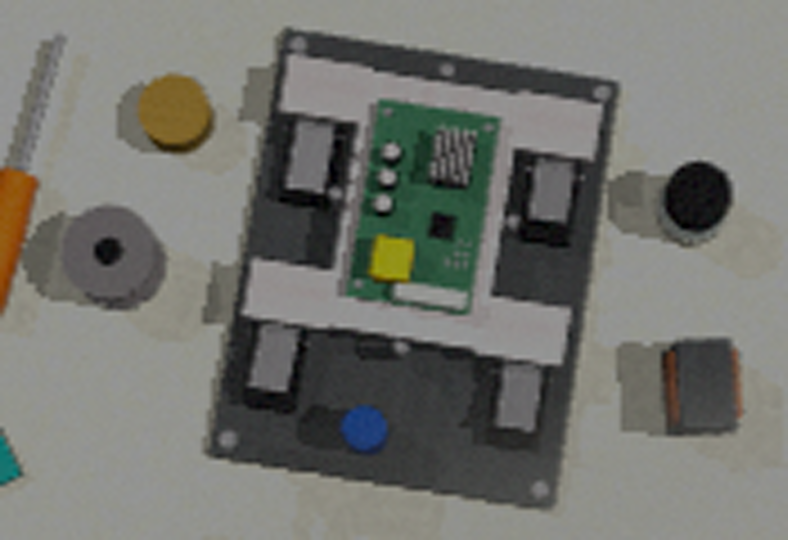

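View pics/side1.png

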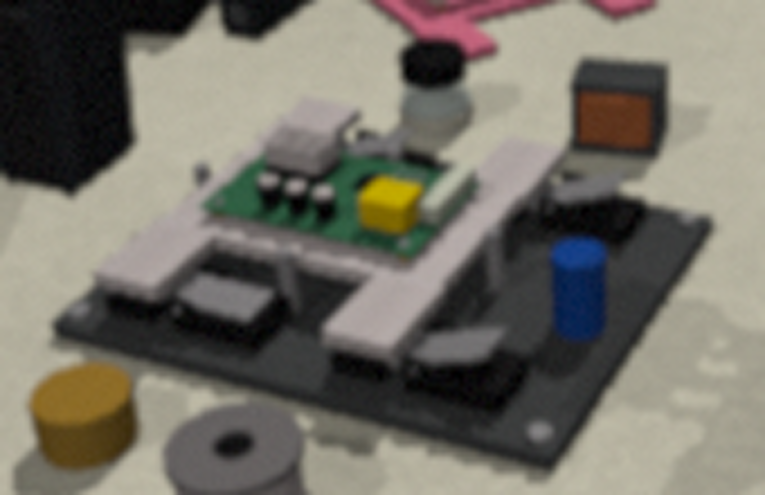

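The far-left tongue lies flat on its bed (side crop (228,300)). The other three still stand, at side crop (458,345), (585,188) and (385,140), and the bystanders look unmoved. The arm is clear, so I hand in.

```bash
python3 - <<'E'
from cell import manip,order
s=manip.state();print(s["tool_pos"],s["contact_force"]);print(order.close_job())
E
```

```text
[0.53430163 0.37266003 0.24786778] [ 0.25961884 -0.16577545  0.31934121]
the job is handed in; nothing more can be done
None
```

The rocking corner is the far-left one. I pressed its shim tongue flat, drew the arm clear and handed the job in at about 25 s of the 51 s allowed; no verdict was reported.

- **Ears:** with shut fingertips, near-right and near-left stayed rigid (about 0.1–0.2 mm of give at 11–14 N). Far-left sank about 4 mm at 4–7 N. I did not press far-right, because the rocking ear was already found.
- **Tongue:** the far-left tongue stopped at 25.5 mm above the bench under about 22 N, which matches the flat height given.
- **Last pictures:** the far-left tongue lies flat and the other three still stand. By eye the plate looks level and the bystanders unmoved; I did not measure either one.
- **Disagreement:** the slab outline and the tongue positions differed by about 2 mm sideways. I used the tongue positions, and the presses landed where expected.

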